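Pry open a stiff enclosure and reset its switch

ROBOT

A 7-joint arm with a two-finger parallel gripper is mounted at the origin on a cart in front of the work surface, level with it; the furniture and walls round the work are solid. World frame = base frame: x ahead of the robot, y to its left, z up, the work surface at z = 0. Lengths are in m, angles in rad, forces in N, time in s.
With the tool pointing down it reaches from about 0.425 to 0.875 m from the base axis. Payload 4.7 kg.
Tool frame: the origin (TCP) lies between the finger pads; the fingertips stand 14 mm ahead of it and the grasp point (between the pads) lies 5 mm behind it; z points along the fingers, y is the direction in which the jaws open and shut (so a half turn about z gives the same grasp; the last joint's range is limited). The gripper opens to 85 mm and grips with 20 to 120 N. Pads are 22 mm wide; open, the fingers measure 114 mm over their backs; the gripper's body (76 mm by 85 mm) begins 54 mm behind the grasp point. The pads swing forward as they close: fully open they stand 13 mm farther back than shut.
Start: joints at [1.34, 0.321, -0.07, 1.45, 0.023, 1.371, -0.057], TCP at [0.158, -0.631, 0.245] pointing down, gripper open.
Joint ranges: [-2.86, 2.86], [-0.3, 2.09], [-1.38, 1.24], [0.06, 2.45], [-1.56, 4.7], [0.09, 2.05], [-2.69, 2.69]. Speed limits (rad/s): [2.57, 2.57, 3.14, 3.14, 3.14, 3.14, 3.14].

INTERFACE

Orientations are given as a unit quaternion [w, x, y, z].
In Python, from workcell import telemetry, cams, ticket, finder gives the robot as it stands.
- The arm moves only by the tool apply_moves, never from a script. Its arguments are lists of equal length, an entry for each row: "xyz": the shift along the world's x, y, z in cm, a list of three; "rotation": the turn, a rotation vector about the world's x, y, z in degrees, a list of three; "gripper": the finger opening in cm, from 0 to 8.54. A call has 1 to 20 rows; each row shifts and turns the commanded pose from where the row before left it; what a row does not reach is not made up. A row lasts 1/10 s, in which the tool goes at most 50 mm and 8.59 degrees, less where a joint would pass 70% of its speed; a pose out of reach is approached as far as the arm can. A call is refused whole if a number of a shift passes 5 or a number of a turn 8.59, either way. A call with a gripper value outside its range is refused whole. The fingers move at their own pace and stop on an object; "squeeze" is the grip in N (left out, the last holds). Time passes only in rows, so rows that do not move let the fingers close. It gives the time, the measured TCP pose, the force and the opening at its end, in the units of the state.
- telemetry.sense(): the state, without advancing time (a new reading comes with each control period).
- cams.snapshot(name): name is "scene" or "top" or "wrist"; returns a dict with "color" (420x560x3 uint8, blue, green, red), "range_z" (420x560 float32, m along the optical axis (not along the pixel's ray), 0 where there is no reading), "mtx" (3x3 intrinsics, pixels), "dist_coeffs" ([k1, k2, p1, p2, k3] as OpenCV has them; the pictures are not rectified), "origin" and "orientation" of the camera in the world. Camera axes: x right, y up, looking along -z (the intrinsics and any distortion apply to the point x, -y, -z); pixel columns grow to the right and rows downward; lengths in m; the calibration is good to about 2 mm. A picture is of the moment at which its call begins.
- ticket.hand_in(): hands the job in, once; it reports no verdict.
Trained networks look in the newest picture that a camera, given by its name, has taken for a name from the list of things; names that differ only in an ending like _2 or _b are one class to them, and where a whole thing is asked for, a point or a joint stands for the part that bears it (a point fixed in the world has none). Each returns a list of dicts, best first, with "score" (0 to 1); they miss things now and then, are a little off and sometimes report something else, mostly with a low value. They report only what shows in the picture. A call takes as long as a camera call. They do not tell look-alikes from the thing itself.
- finder.search_frame(camera, name): "centre" ([row, column] in pixels, amid what is visible of it).
The state is a dict: "time": time; "joint_positions": joint angles; "joint_velocities": joint speeds; "joint_torque": joint torques, N m; "tcp_pos": TCP position; "ee_rot": TCP orientation; "contact_force": force on the tool from outside, world axes, zero at the start; "ft_torque": the same for the moment, N m; "gripper_width": finger opening in m.
Only numpy, scipy, OpenCV 4.12 (cv2) and the standard library are available. Lean on these libraries where they do the work, as an engineer would, in place of code of your own. Each camera call takes 0.05 s, during which the arm holds its last target. There are 200 camera calls.

TASK

The blue cover of the small grey switch box has stuck. Pick up the wooden-handled pry tool, work its blade into the slot at the top of the box's front and lever the cover up with it (do not force the closed cover with your gripper), then swing the cover back past upright so that it stays open and push the red-tipped toggle inside fully over from the red dot to the green dot. Leave the pry tool lying flat on the bench and do not shift the other things.

Things in the scene. Friction and masses are not known exactly. Their poses are not given: they have to be found in the camera images.
- enclosure: Grey steel switch box screwed to the bench, 140 (its x) x 150 (y) x 85 mm high, 4 mm walls, open top closed by a blue cover. Origin: centre of its underside, z up; its -x face is the front (towards the robot) with the pry slot. Mounting feet stick out 16 mm at left and right, blanked cable glands 20 mm at its left (+y). Inside, a white switch module 50 x 60 mm, 46 mm high, stands at x = -15 mm, y = 0; a terminal strip 22 mm high lies behind it.
- slot (a point): Centre of the mouth of the pry slot in the box's front: 40 mm wide (y), 10 mm high, through the 4 mm wall, 80 mm above the bench. Above it is the cover's underside (at 85 mm); its lower edge (75 mm, yellow plate just below it) is the fulcrum. x goes into the slot. Behind it the box is empty above 46 mm except for the toggle (top at most 79 mm, 47 to 63 mm behind the front).
- hinge (a point): Middle of the hinge line of the cover: top rear edge of the box, 140 mm behind the front face, 85 mm above the bench. The hinge runs along the box's y.
- lid (a joint): Angle of the blue cover (140 x 150 x 5 mm, 0.25 kg, flush with the box walls) in rad: 0 shut, 1.57 upright, 1.9 fully open leaning back at its stop. The hinge is stiff: lifting takes about 3 to 5 N and the cover stays where it is left.
- lid_edge (a point): Middle of the front edge of the cover, on its underside; 140 mm from the hinge.
- toggle (a joint): Angle of the switch toggle in rad: 0 off, leaning 0.5 rad to the box's left (+y, red dot); 1.0 on, leaning 0.5 rad to its right (-y, green dot). It stays where it is left; about 1.5 N moves it.
- toggle_tip (a point): Tip of the toggle (black with red end, 16 mm along x, 8 mm along y, 33 mm long from its pivot 44 mm above the bench at the box's x = -15 mm, y = 0).
- prybar: Pry tool: wooden handle 100 x 26 x 26 mm with a brass ferrule and a flat steel blade 85 mm long, 20 mm wide, 3 mm thick; 0.14 kg. Origin: centre of the handle's underside; x along the tool towards the blade, z up as it lies; the handle spans x = -50 to 50 mm, the blade x = 50 to 135 mm at z = 11.5 to 14.5 mm. Lies on the bench on the handle with the blade pointing roughly away from the robot.
- blade_tip (a point): Middle of the blade's end: 135 mm ahead of the pry tool's origin, 13 mm above its underside.
- pliers: Pliers with red handles, 54 x 176 x 13 mm, lying on the bench; origin at the centre of the underside, long along y. To be left alone.
- grease_tin: Yellow tin with white lid, 70 mm across, 46 mm high; origin at the centre of the underside. To be left alone.
- tape_duct: Roll of grey tape lying flat, 99 mm across, 48 mm high; origin at the centre of the underside. To be left alone.
- screw_jar: White jar with red lid, 63 mm across, 87 mm high; origin at the centre of the underside. To be left alone.
- coupling_hub: Steel flanged hub, 66 mm across, 38 mm high; origin at the centre of the underside. To be left alone.
Not all that is in view belongs to the job. Of the things that look like the prybar, the larger one is meant.

How it is judged:
On the way:
1. The pry tool has levered the cover up: it rests on the tool's blade at least 0.08 rad open (value of joint lid above 0.08 rad and contact force between prybar and lid above 0.3 N), for 0.1 s.
At the end, for the whole second after the job is handed in: The cover stands open past upright (over 1.58 rad), the toggle is over at the green dot (over 0.85 of 1.0 rad), and the pry tool lies flat and still on the bench (handle and blade tip both under 35 mm high) (value of joint lid above 1.58 rad and value of joint toggle above 0.85 rad and height (world z) of each of prybar, blade_tip below 0.035 m and linear speed of prybar below 0.02 m/s); the robot touches nothing.
It fails at once if The gripper or arm pushes on the cover (over 2 N) while it is still closed (under 0.06 rad) (value of joint lid below 0.06 rad and contact force between any of the fingers, the arm and lid above 2 N).
It fails at once if One of the other things is shifted more than 30 mm (distance of any of pliers, grease_tin, tape_duct, screw_jar, coupling_hub from where it was at the start of the episode above 0.03 m).
It also fails if it takes over 64 s, if anything falls off the work surface, if the arm or the gripper's body presses on something with over 40 N, if the wrist force passes 120 N, or if a joint passes its speed limit or range.

## Working session

There is one attempt and no reset: what is moved stays moved. The work goes in short steps, Python scripts to look and compute and a tool call to move; the robot and the scene stay as the last step left them, time stands still between calls to the robot, and variables do not carry over. Pictures are saved under pics/ and viewed, about 8 in all and at most 12, crops included, and the job is handed in when it is done.

Besides the shell and the picture viewer there is one more tool, called after "Call:" as name(argument=value, ...) on one line, values as JSON. apply_moves: Moves the arm, as the interface text tells. Its arguments: {"type":"object","properties":{"xyz":{"type":"array"},"rotation":{"type":"array"},"gripper":{"type":"array"},"squeeze":{"type":"number"}},"required":["xyz","rotation","gripper"]}

```bash
mkdir -p pics; ls; cat > h.py <<'E'
import numpy as np, cv2
from scipy.spatial.transform import Rotation as R
from workcell import telemetry, cams, ticket, finder
def rot(q): return R.from_quat([q[1],q[2],q[3],q[0]]).as_matrix()
def cloud(s):
    # world xyz for every pixel
    h,w=s["range_z"].shape
    v,u=np.mgrid[0:h,0:w].astype(np.float32)
    p=cv2.undistortPoints(np.stack([u,v],-1).reshape(-1,1,2),np.array(s["mtx"]),np.array(s["dist_coeffs"])).reshape(h,w,2)
    z=s["range_z"]
    c=np.stack([p[...,0]*z,-p[...,1]*z,-z],-1)
    W=c@rot(s["orientation"]).T+np.array(s["origin"])
    W[z==0]=np.nan
    return W
def px(s,P):
    c=(np.atleast_2d(P)-np.array(s["origin"]))@rot(s["orientation"])
    c=c*[1,-1,-1]
    return cv2.projectPoints(c.reshape(-1,1,3),np.zeros(3),np.zeros(3),np.array(s["mtx"]),np.array(s["dist_coeffs"]))[0].reshape(-1,2)
E
cat > a.py <<'E'
from h import *
st=telemetry.sense(); print(st)
for n in ["top","scene"]:
    s=cams.snapshot(n); cv2.imwrite(f"pics/{n}0.png",s["color"]); W=cloud(s)
    print(n,np.round(s["origin"],3),np.round(rot(s["orientation"]),2).tolist())
    np.savez(f"{n}0.npz",W=W,color=s["color"])
    for k in ["enclosure","prybar","blade_tip","pliers","grease_tin","tape_duct","screw_jar","coupling_hub","slot","lid"]:
        try:
            for d in finder.search_frame(n,k)[:3]:
                r,c=[int(round(x)) for x in d["centre"]]
                print(k,round(d["score"],2),(r,c),np.round(W[r,c],3))
        except Exception as e: print(k,e)
E
python3 a.py
```

```text
pics
{'time': 0.0, 'joint_positions': array([ 1.34008317,  0.32179476, -0.07009698,  1.45171587,  0.02258592,
        1.37075406, -0.05690777]), 'joint_velocities': array([-0.000533  ,  0.00120027, -0.00014226,  0.00051904, -0.00024994,
       -0.00065052,  0.00052449]), 'joint_torque': array([-2.13213257e-04, -4.93584323e+01, -3.82348085e-01, -3.14338338e+01,
        1.29962753e-02,  1.11738138e-02,  2.20748348e-06]), 'tcp_pos': array([ 0.15738474, -0.63012747,  0.24422136]), 'ee_rot': array([-9.29627388e-04,  9.92515238e-01,  1.22117213e-01, -1.55174156e-04]), 'contact_force': array([0.68026232, 0.00752606, 0.71728773]), 'ft_torque': array([-0.00672092, -0.06031698, -0.03778475]), 'gripper_width': 0.08538750453314982}
top [ 0.395 -0.071  1.295] [[-0.02, 0.98, -0.17], [-1.0, -0.02, -0.01], [-0.01, 0.17, 0.98]]
enclosure 0.8 (199, 247) [0.633 0.016 0.09 ]
prybar 0.67 (250, 305) [ 0.475 -0.166  0.021]
prybar 0.6 (253, 346) [ 0.462 -0.298  0.028]
blade_tip 0.6 (200, 249) [0.629 0.009 0.09 ]
blade_tip 0.58 (255, 342) [ 0.456 -0.285  0.025]
blade_tip 0.55 (252, 304) [ 0.469 -0.163  0.018
[... 459 characters left out ...]
.034]
enclosure 0.68 (253, 258) [0.606 0.069 0.095]
enclosure 0.56 (278, 194) [0.719 0.247 0.087]
prybar 0.74 (245, 327) [ 0.465 -0.142  0.024]
prybar 0.6 (226, 350) [ 0.437 -0.267  0.027]
blade_tip 0.9 (222, 352) [ 0.441 -0.294  0.024]
blade_tip 0.57 (244, 329) [ 0.465 -0.157  0.016]
pliers 0.91 (335, 255) [ 0.492  0.279 -0.003]
grease_tin 0.86 (194, 337) [ 0.545 -0.393  0.044]
grease_tin 0.55 (254, 259) [0.602 0.069 0.092]
screw_jar 0.64 (279, 196) [0.711 0.248 0.087]
coupling_hub 0.68 (190, 366) [ 0.468 -0.49   0.028]
coupling_hub 0.46 (252, 260) [0.605 0.058 0.091]
slot 0.77 (253, 257) [0.607 0.072 0.097]
slot 0.44 (192, 335) [ 0.555 -0.396  0.047]
lid 0.88 (242, 258) [0.634 0.022 0.091]
```

```bash
cat > b.py <<'E'
from h import *
d=np.load("top0.npz"); W=d["W"]; C=d["color"]
hsv=cv2.cvtColor(C,cv2.COLOR_BGR2HSV)
# lid: blue
m=(hsv[...,0]>95)&(hsv[...,0]<130)&(hsv[...,1]>90)&(W[...,2]>0.07)&(W[...,2]<.11)
def rect(m,name):
    n,l,st,ce=cv2.connectedComponentsWithStats(m.astype(np.uint8))
    for i in range(1,n):
        if st[i,4]<60: continue
        k=l==i; P=W[k]; 
        (c,sz,a)=cv2.minAreaRect(P[:,:2].astype(np.float32))
        print(name,st[i].tolist(),"c",np.round(c,3),"sz",np.round(sz,3),"a",round(a,1),"z",np.round(np.nanpercentile(P[:,2],[5,50,95]),3))
rect(m,"lid")
z=W[...,2]
roi=(W[...,0]>.3)&(W[...,0]<.56)&(W[...,1]<-.08)&(W[...,1]>-.36)
rect(roi&(z>0.008),"tools")
im=cv2.resize(C[150:330,100:440],None,fx=2.35,fy=2.35,interpolation=cv2.INTER_CUBIC)
cv2.imwrite("pics/topcrop.png",im)
E
python3 b.py
```

```text
lid [221, 175, 53, 50, 1996] c [0.634 0.015] sz [0.149 0.138] a 78.7 z [0.086 0.091 0.095]
tools [334, 224, 17, 56, 426] c [ 0.47  -0.289] sz [0.027 0.183] a 77.0 z [0.012 0.023 0.029]
tools [281, 242, 38, 25, 199] c [ 0.463 -0.149] sz [0.022 0.134] a 26.7 z [0.009 0.017 0.022]
tools [292, 289, 28, 16, 118] c [ 0.322 -0.162] sz [0.097 0.016] a 57.0 z [0.01  0.015 0.02 ]
```

View pics/topcrop.png

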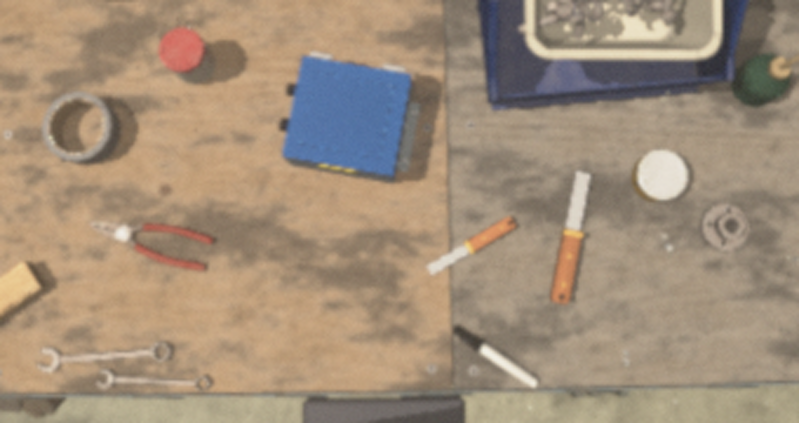

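The top view shows the box at crop (348,117), the larger pry tool at (570,240) with its blade pointing away, and the smaller look-alike at (470,245). I'll move above the larger tool and look from close by.

Call:
apply_moves(xyz=[[1,1.2,0],[2.1,2.5,-0.5],[2.1,2.5,-0.5],[2.1,2.5,-0.5],[2.1,2.5,-0.5],[2.1,2.5,-0.5],[2.1,2.5,-0.5],[2.1,2.5,-0.5],[2.1,2.5,-0.5],[2.1,2.5,-0.5],[2.1,2.5,-0.5],[2.1,2.5,-0.5],[2.1,2.5,-0.5],[2.1,2.5,-0.5],[0.8,0.9,-0.5],[0,0,0],[0,0,0]], rotation=[[0,0,-2],[0,0,-2],[0,0,-2],[0,0,-2],[0,0,-2],[0,0,-2],[0,0,-2],[0,0,-2],[0,0,-2],[0,0,-2],[0,0,-2],[0,0,-2],[0,0,-2],[0,0,-1],[0,0,0],[0,0,0],[0,0,0]], gripper=[8.5,8.5,8.5,8.5,8.5,8.5,8.5,8.5,8.5,8.5,8.5,8.5,8.5,8.5,8.5,8.5,8.5])

```text
time: 2.8
tcp_pos: [0.4476, -0.286, 0.1753]
ee_rot: [0.0, 0.994, -0.113, -0.0]
contact_force: [-0.3, -0.6, 0.2]
gripper_width: 0.0848
```

```bash
cat > c.py <<'E'
from h import *
import sys
st=telemetry.sense(); M=rot(st["ee_rot"]); print(st["time"],np.round(st["tcp_pos"],4),np.round(M,3).tolist(),np.round(st["joint_positions"],2))
s=cams.snapshot("wrist"); W=cloud(s); cv2.imwrite("pics/%s.png"%sys.argv[1],s["color"]); np.savez(sys.argv[1]+".npz",W=W,color=s["color"])
print("cam",np.round(s["origin"],3))
for k in ["prybar","blade_tip"]:
    for d in finder.search_frame("wrist",k)[:3]:
        r,c=[int(x) for x in d["centre"]]; print(k,d["score"],(r,c),W[r,c])
z=W[...,2]
roi=(W[...,0]>.3)&(W[...,0]<.62)&(W[...,1]<-.2)&(W[...,1]>-.36)
for nm,lo,hi in (("all",.006,.035),("handle",.021,.035)):
    m=roi&(z>lo)&(z<hi)
    n,l,stt,ce=cv2.connectedComponentsWithStats(m.astype(np.uint8))
    for i in range(1,n):
        if stt[i,4]>300:
            P=W[l==i]; print(nm,stt[i].tolist(),cv2.minAreaRect(P[:,:2].astype(np.float32)),np.percentile(P[:,2],[5,50,95]))
E
python3 c.py w1
```

```text
2.8 [ 0.4476 -0.286   0.1753] [[0.974, -0.225, -0.001], [-0.225, -0.974, -0.001], [-0.001, 0.001, -1.0]] [ 0.84  0.14 -0.35  1.83  0.05  1.19 -1.32]
cam [ 0.517 -0.303  0.303]
prybar 0.93 (206, 142) [ 0.46979052 -0.16575271  0.01763389]
blade_tip 0.87 (173, 283) [ 0.47095642 -0.29179033  0.02383787]
blade_tip 0.83 (207, 141) [ 0.4693154  -0.16509319  0.01869394]
all [267, 54, 33, 221, 6057] ((0.4715036451816559, -0.2916290760040283), (0.02674819715321064, 0.18414248526096344), 77.09642028808594) [0.01278455 0.02341779 0.02613417]
all [169, 158, 24, 30, 435] ((0.48989662528038025, -0.2072495073080063), (0.023695610463619232, 0.014456730335950851), 0.23531071841716766) [0.00949127 0.01745625 0.01915356]
handle [267, 161, 33, 114, 3345] ((0.4313852787017822, -0.28194499015808105), (0.026267159730196, 0.10133463889360428), 76.14102935791016) [0.02246419 0.02503032 0.0264003 ]
```

Call:
apply_moves(xyz=[[0.3,0,-2],[0,0,-3],[0,0,-3],[0,0,-3],[0,0,-2.5],[0,0,-1.5],[0,0,-0.9],[0,0,0],[0,0,0],[0,0,0],[0,0,0],[0,0,0],[0,0,0],[0,0,0],[0,0,0]], rotation=[[0,0,0],[0,0,0],[0,0,0],[0,0,0],[0,0,0],[0,0,0],[0,0,0],[0,0,0],[0,0,0],[0,0,0],[0,0,0],[0,0,0],[0,0,0],[0,0,0],[0,0,0]], gripper=[8.5,7,6,6,6,6,6,6,1.5,1.5,1.5,1.5,1.5,1.5,1.5], squeeze=110)

```text
time: 4.45
tcp_pos: [0.4525, -0.2854, 0.0181]
ee_rot: [0.001, 0.994, -0.113, 0.001]
contact_force: [-0.4, 0.7, 6.5]
gripper_width: 0.024
```

Call:
apply_moves(xyz=[[0,0,1],[0,0,2],[0,0,3],[0,1,3],[-0.1,2.5,1],[-0.1,3.5,0],[-0.1,3.5,0],[-0.2,3.5,0],[-0.2,3.5,0],[-0.2,3.5,0],[-0.2,3.5,0],[-0.2,3.5,0],[-0.2,3.5,0],[-0.1,2,0],[0,0,0],[0,0,0]], rotation=[[0,0,0],[0,0,0],[0,0,0],[0,0,0],[0,0,0],[0,0,0.4],[0,0,0.4],[0,0,0.4],[0,0,0.4],[0,0,0],[0,0,0],[0,0,0],[0,0,0],[0,0,0],[0,0,0],[0,0,0]], gripper=[1.5,1.5,1.5,1.5,1.5,1.5,1.5,1.5,1.5,1.5,1.5,1.5,1.5,1.5,1.5,1.5])

```text
time: 6.05
tcp_pos: [0.4354, 0.0502, 0.1167]
ee_rot: [0.0, 0.995, -0.099, 0.0]
contact_force: [0.8, 0.2, -1.7]
gripper_width: 0.0237
```

```bash
cat > d.py <<'E'
from h import *
import sys
st=telemetry.sense(); M=rot(st["ee_rot"]); t=st["tcp_pos"]; print(st["time"],np.round(t,4),"yaw",np.degrees(np.arctan2(M[1,0],M[0,0])),np.round(st["joint_positions"],2))
s=cams.snapshot("wrist"); W=cloud(s); cv2.imwrite("pics/%s.png"%sys.argv[1],s["color"])
s2=cams.snapshot("scene");
C=s["color"]; hsv=cv2.cvtColor(C,cv2.COLOR_BGR2HSV)
m=(hsv[...,0]>95)&(hsv[...,0]<130)&(hsv[...,1]>90)&(W[...,2]>0.08)&(W[...,2]<.1)
P=W[m]; print("lid",m.sum(),cv2.minAreaRect(P[:,:2].astype(np.float32)),np.percentile(P[:,2],[5,50,95]))
y=(hsv[...,0]>20)&(hsv[...,0]<35)&(hsv[...,1]>110)&(W[...,2]>0.04)&(W[...,2]<.09)&(W[...,0]>.52); P=W[y]
print("yellow",y.sum(), np.median(P,0) if y.sum() else 0)
# tool blade seen ahead of grip
a=M[:,0]; 
q=W-t; L=q@a; S=q@M[:,1]
b=(abs(S)<.03)&(L>.035)&(L<.14)&(W[...,2]>t[2]-.02)&(W[...,2]<t[2]+.03)
for l0 in np.arange(.03,.14,.01):
    k=b&(L>=l0)&(L<l0+.01)
    if k.sum()>3: print(round(l0,3),k.sum(),"side",np.round(np.percentile(S[k],[3,50,97]),4),"z-t",np.round(np.percentile(W[...,2][k]-t[2],[5,50,95]),4))
print("maxL",L[b].max())
im=np.hstack([C,s2["color"]]); cv2.imwrite("pics/%s_both.png"%sys.argv[1],cv2.resize(im,(800,300)))
E
python3 d.py w2
```

```text
6.05 [0.4354 0.0502 0.1167] yaw -11.30756457787921 [ 0.5   0.01 -0.67  2.09  0.    1.05 -1.94]Traceback (most recent call last):
  File "d.py", line 8, in <module>
    P=W[m]; print("lid",m.sum(),cv2.minAreaRect(P[:,:2].astype(np.float32)),np.percentile(P[:,2],[5,50,95]))
                                                                            ~~~~~~~~~~~~~^^^^^^^^^^^^^^^^^^
    return _quantile_unchecked(
        a, q, axis, out, overwrite_input, method, keepdims, weights)
    return _ureduce(a,
                    func=_quantile_ureduce_func,
    ...<5 lines>...
                    overwrite_input=overwrite_input,
                    method=method)
    r = func(a, **kwargs)
    result = _quantile(arr,
                       quantiles=q,
    ...<2 lines>...
                       out=out,
                       weights=wgt)
    slices_having_nans = np.isnan(arr[-1, ...])
                                  ~~~^^^^^^^^^
IndexError: index -1 is out of bounds for axis 0 with size 0
```

View pics/w2.png

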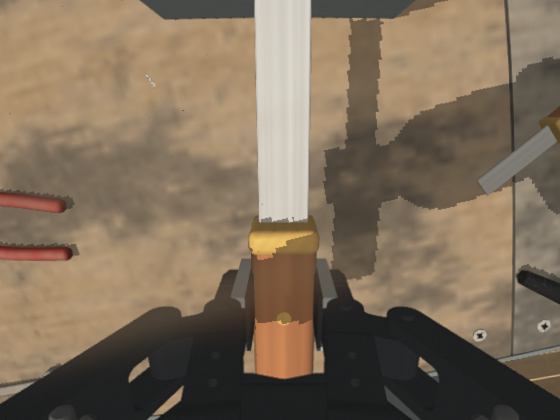

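```bash
cat > e.py <<'E'
from h import *
st=telemetry.sense(); M=rot(st["ee_rot"]); t=st["tcp_pos"]
s=cams.snapshot("wrist"); W=cloud(s); a=M[:,0]
q=W-t; L=q@a; S=q@M[:,1]   # S positive = box -y (right)
b=(abs(S)<.03)&(L>.03)&(L<.14)&(W[...,2]>t[2]-.02)&(W[...,2]<t[2]+.03)
for l0 in np.arange(.03,.13,.01):
    k=b&(L>=l0)&(L<l0+.01)
    if k.sum()>3: print(round(l0,3),k.sum(),"side",np.round(np.percentile(S[k],[3,50,97]),4),"z-t",np.round(np.median(W[...,2][k]-t[2]),4))
k=(L>.1)&(W[...,2]>.01)&(W[...,2]<.1)&(abs(S)<.12)&(abs(S)>.016)
print(k.sum(),"L",np.percentile(L[k],[1,50,99]),"S",np.percentile(S[k],[0,1,99,100]),"z",np.percentile(W[...,2][k],[1,50,99]))
# refit lid with top and scene cameras
for n in ["top","scene"]:
    s=cams.snapshot(n); W=cloud(s); hsv=cv2.cvtColor(s["color"],cv2.COLOR_BGR2HSV)
    m=(hsv[...,0]>95)&(hsv[...,0]<130)&(hsv[...,1]>90)&(W[...,2]>0.082)&(W[...,2]<.1)&(abs(W[...,1])<.15)&(W[...,0]<.8)
    P=W[m]; print(n,m.sum(),cv2.minAreaRect(P[:,:2].astype(np.float32)),np.percentile(P[:,2],[5,50,95]))
    # project tool and slot model for a check
    c=np.array([.634,.015,0]); xb=np.array([.9806,-.196,0]); yb=np.array([.196,.9806,0])
    pts=[c+i*.07*xb+j*.075*yb+[0,0,.09] for i,j in((-1,-1),(-1,1),(1,1),(1,-1))]+[c-.07*xb+j*.02*yb+[0,0,.08] for j in(-1,1)]
    im=s["color"].copy(); u=px(s,pts)
    ctr=u.mean(0).astype(int); F=6 if n=="top" else 6
    x0,y0=ctr[0]-65,ctr[1]-48
    im=cv2.resize(im[y0:y0+97,x0:x0+130],None,fx=F,fy=F,interpolation=cv2.INTER_CUBIC)
    for p in u: cv2.circle(im,tuple(int(v) for v in (p-[x0,y0]+.5)*F),4,(0,0,255),1)
    cv2.imwrite(f"pics/{n}1.png",im)
E
python3 e.py
```

```text
0.03 1206 side [-0.0088  0.0004  0.0099] z-t -0.0044
0.04 1278 side [-0.009   0.0004  0.0098] z-t -0.0045
0.05 1373 side [-0.0089  0.0004  0.0099] z-t -0.0045
0.06 1425 side [-0.009   0.0004  0.0098] z-t -0.0045
0.07 1520 side [-0.0091  0.0004  0.0099] z-t -0.0045
0.08 1601 side [-0.0091  0.0004  0.0098] z-t -0.0045
0.09 1663 side [-0.0092  0.      0.0096] z-t -0.0045
0.1 1677 side [-0.009   0.0004  0.0095] z-t -0.0046
2878 L [0.13121115 0.13199331 0.13282479] S [-0.07932636 -0.07806309  0.06980012  0.07140954] z [0.01036515 0.02575167 0.03986098]
top 1989 ((0.6343216300010681, 0.01537320762872696), (0.14901523292064667, 0.1380070000886917), 78.56110382080078) [0.08644408 0.09068799 0.09485674]
scene 1385 ((0.6336489319801331, 0.012753166258335114), (0.15770630538463593, 0.14503979682922363), 79.10765075683594) [0.08666469 0.09130442 0.09589046]
```

View pics/top1.png

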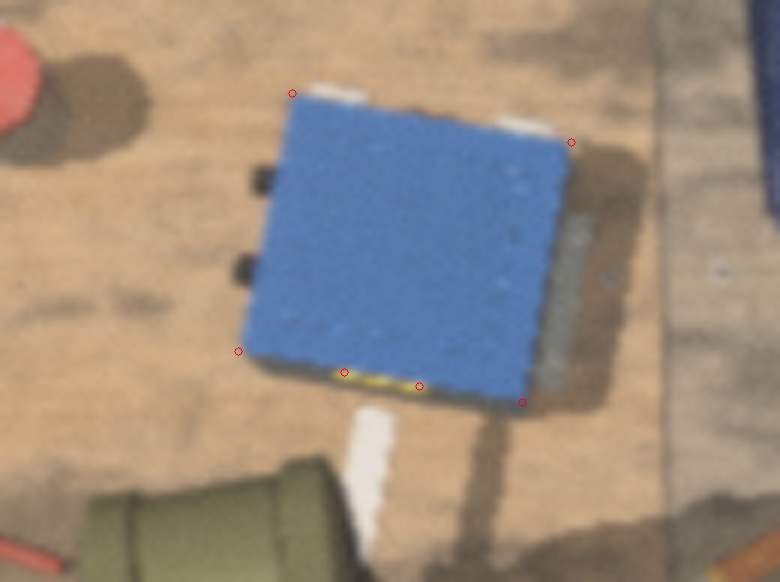

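Front face lies 18 mm ahead of the blade tip and the box axis 4 mm to the left of the blade. I'll shift, lower to slot height and enter the blade slowly.

Call:
apply_moves(xyz=[[0.1,0.4,-1],[0,0,-1.5],[0,0,-0.6],[0,0,0],[0,0,0],[0.98,-0.2,0],[0.49,-0.1,0],[0.49,-0.1,0],[0.49,-0.1,0],[0.49,-0.1,0],[0.49,-0.1,0],[0,0,0],[0,0,0]], rotation=[[0,0,0],[0,0,0],[0,0,0],[0,0,0],[0,0,0],[0,0,0],[0,0,0],[0,0,0],[0,0,0],[0,0,0],[0,0,0],[0,0,0],[0,0,0]], gripper=[1.5,1.5,1.5,1.5,1.5,1.5,1.5,1.5,1.5,1.5,1.5,1.5,1.5])

```text
time: 7.6
tcp_pos: [0.4707, 0.0474, 0.0852]
ee_rot: [-0.0, 0.995, -0.099, -0.0]
contact_force: [-0.7, -0.2, -1.1]
gripper_width: 0.0239
```

Call:
apply_moves(xyz=[[0.49,-0.1,0],[0.59,-0.12,0],[0.59,-0.12,0],[0.59,-0.12,0],[0.59,-0.12,0],[0.49,-0.1,0],[0,0,0],[0,0,0]], rotation=[[0,0,0],[0,0,0],[0,0,0],[0,0,0],[0,0,0],[0,0,0],[0,0,0],[0,0,0]], gripper=[1.5,1.5,1.5,1.5,1.5,1.5,1.5,1.5])

```text
time: 8.4
tcp_pos: [0.5041, 0.0406, 0.0852]
ee_rot: [-0.0, 0.995, -0.099, -0.0]
contact_force: [-0.1, 0.7, -2.1]
gripper_width: 0.0237
```

```bash
cat > f.py <<'E'
from h import *
import sys
st=telemetry.sense(); M=rot(st["ee_rot"]); t=st["tcp_pos"]
print(st["time"],np.round(t,4),np.round(st["contact_force"],1),np.round(st["joint_positions"],2),"pitch",np.degrees(np.arcsin(M[2,0])))
s=cams.snapshot("scene"); W=cloud(s)
im=cv2.resize(s["color"][200:320,190:350],None,fx=5,fy=5,interpolation=cv2.INTER_CUBIC); cv2.imwrite("pics/%s.png"%sys.argv[1],im)
hsv=cv2.cvtColor(s["color"],cv2.COLOR_BGR2HSV)
m=(hsv[...,0]>95)&(hsv[...,0]<130)&(hsv[...,1]>90)&(W[...,2]>0.06)&(W[...,2]<.3)&(abs(W[...,1])<.15)&(W[...,0]<.85)
P=W[m]; c=P.mean(0); n=np.linalg.svd(P-c,full_matrices=False)[2][2]; n*=np.sign(n[2])
print("lid pts",m.sum(),"angle",np.arctan2(-(n@[.981,-.196,0]),n[2]),"n",np.round(n,3),"c",c.round(3))
E
python3 f.py s1
```

```text
8.4 [0.5041 0.0406 0.0852] [-0.1  0.7 -2.1] [ 0.46  0.22 -0.65  1.97  0.15  1.01 -2.03] pitch -0.03703941937620232
lid pts 1313 angle -0.054794415448832366 n [ 0.053 -0.016  0.998] c [0.636 0.021 0.092]
```

View pics/s1.png

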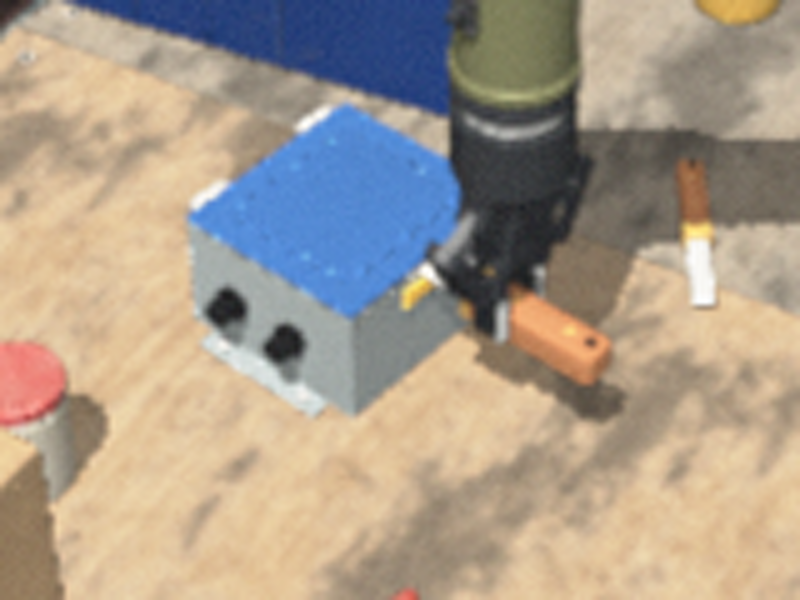

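Blade is in the slot, lid still shut (angle reading ≈ 0 within noise). Now lever: pitch the tool up about the slot.

Call:
apply_moves(xyz=[[0,0,-0.22],[0,0,-0.22],[0,0,-0.22],[0.02,0,-0.22],[0.02,0,-0.22],[0.02,0,-0.22],[0.02,0,-0.22],[0.03,0,-0.22],[0.03,0,-0.21],[0.03,0,-0.21],[0,0,0],[0,0,0],[0,0,0]], rotation=[[-0.39,-1.96,0],[-0.39,-1.96,0],[-0.39,-1.96,0],[-0.39,-1.96,0],[-0.39,-1.96,0],[-0.39,-1.96,0],[-0.39,-1.96,0],[-0.39,-1.96,0],[-0.39,-1.96,0],[-0.39,-1.96,0],[0,0,0],[0,0,0],[0,0,0]], gripper=[1.5,1.5,1.5,1.5,1.5,1.5,1.5,1.5,1.5,1.5,1.5,1.5,1.5])

```text
time: 9.75
tcp_pos: [0.5043, 0.0404, 0.0625]
ee_rot: [0.017, 0.98, -0.098, 0.171]
contact_force: [-3.1, 0.3, -6.4]
gripper_width: 0.0243
```

```bash
python3 f.py s2
```

```text
9.75 [0.5043 0.0404 0.0625] [-3.1  0.3 -6.4] [ 0.44  0.03 -0.67  2.25  0.29  0.58 -2.21] pitch 19.751814012107424
lid pts 1257 angle -0.11984660770326877 n [ 0.117 -0.027  0.993] c [0.633 0.018 0.1  ]
```

```bash
cat > g.py <<'E'
from h import *
import sys
st=telemetry.sense(); M=rot(st["ee_rot"]); t=st["tcp_pos"]
print(st["time"],np.round(t,4),np.round(st["contact_force"],1),np.round(st["joint_positions"],2),"pitch",np.degrees(np.arcsin(M[2,0])))
H=np.array([.634,.015,.09])+.07*np.array([.981,-.196,0])
for cam in ["scene","top"]:
    s=cams.snapshot(cam); W=cloud(s)
    hsv=cv2.cvtColor(s["color"],cv2.COLOR_BGR2HSV)
    m=(hsv[...,0]>95)&(hsv[...,0]<130)&(hsv[...,1]>90)&(W[...,2]>0.06)&(W[...,2]<.3)&(abs(W[...,1])<.17)&(W[...,0]<.9)
    m=cv2.erode(m.astype(np.uint8),np.ones((5,5)))>0
    q=W[m]-H; L=q@[.981,-.196,0]; z=q[:,2]
    for l0 in np.arange(-.14,.06,.02):
        k=(L>l0)&(L<l0+.02)
        if k.sum()>8: print(cam,round(l0,2),k.sum(),"z",np.round(np.percentile(z[k],[10,50,90]),3))
    (c,n)=(np.mean(np.c_[L,z],0),np.linalg.svd(np.c_[L,z]-np.mean(np.c_[L,z],0),full_matrices=False)[2][0]); n*=-np.sign(n[0])
    print(cam,"fit angle",np.arctan2(n[1],-n[0]))
if len(sys.argv)>1:
    s=cams.snapshot("scene"); cv2.imwrite("pics/%s.png"%sys.argv[1],cv2.resize(s["color"][170:320,180:370],None,fx=4,fy=4,interpolation=cv2.INTER_CUBIC))
E
python3 g.py s3
```

```text
9.8 [0.5045 0.0404 0.0626] [-3.5  0.  -4.4] [ 0.44  0.03 -0.67  2.25  0.29  0.58 -2.21] pitch 19.77697621817068
scene -0.14 56 z [0.012 0.016 0.019]
scene -0.12 155 z [0.011 0.015 0.018]
scene -0.1 139 z [0.009 0.012 0.015]
scene -0.08 150 z [0.007 0.01  0.013]
scene -0.06 127 z [0.004 0.008 0.011]
scene -0.04 127 z [0.002 0.005 0.008]
scene -0.02 38 z [-0.001  0.002  0.005]
scene fit angle 0.11773059882730902
top -0.14 109 z [0.012 0.015 0.017]
top -0.12 245 z [0.011 0.014 0.017]
top -0.1 267 z [0.009 0.012 0.015]
top -0.08 265 z [0.007 0.01  0.013]
top -0.06 237 z [0.004 0.007 0.011]
top -0.04 183 z [0.002 0.005 0.008]
top -0.02 121 z [-0.002  0.002  0.005]
top fit angle 0.11735036793863168
```

View pics/s3.png

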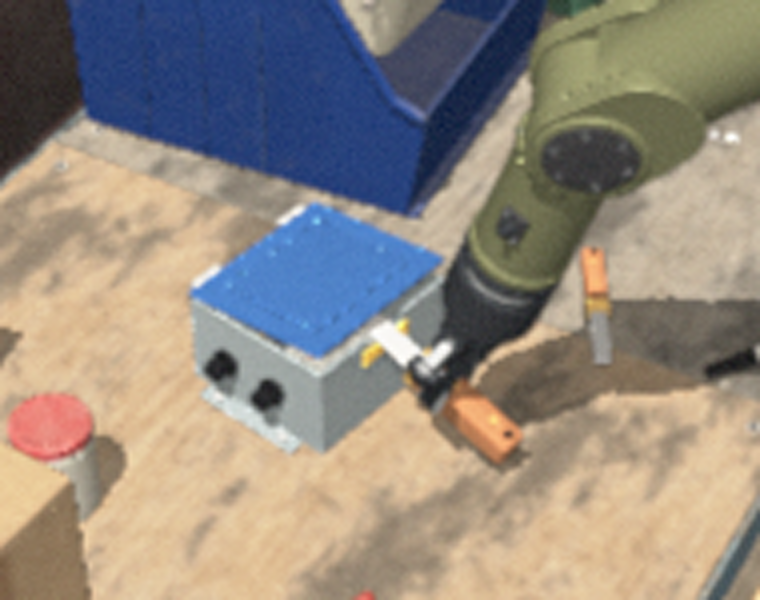

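The lid rests on the blade at about 0.118 rad. Next I'll carry the lid up along its arc with the blade.

Call:
apply_moves(xyz=[[0.18,-0.04,0.83],[0.18,-0.04,0.83],[0.35,-0.07,0.86],[0.35,-0.07,0.86],[0.52,-0.1,0.77],[0.52,-0.1,0.77],[0.65,-0.13,0.65],[0.65,-0.13,0.65],[0,0,0],[0,0,0]], rotation=[[0,0,0],[0,0,0],[0,0,0],[0,0,0],[0,0,0],[0,0,0],[0,0,0],[0,0,0],[0,0,0],[0,0,0]], gripper=[1.5,1.5,1.5,1.5,1.5,1.5,1.5,1.5,1.5,1.5])

```text
time: 10.95
tcp_pos: [0.5417, 0.0341, 0.1271]
ee_rot: [0.016, 0.98, -0.097, 0.175]
contact_force: [0.2, -0.0, -1.6]
gripper_width: 0.0239
```

```bash
python3 g.py | grep -v " z "
```

```text
10.95 [0.5417 0.0341 0.1271] [ 0.2 -0.  -1.6] [ 0.46 -0.01 -0.65  2.12  0.19  0.71 -2.08] pitch 20.194736642767687
scene fit angle -0.0
top fit angle 0.9403597872943488
```

Call:
apply_moves(xyz=[[0.77,-0.15,0.5],[0.77,-0.15,0.5],[0.85,-0.17,0.34],[0.85,-0.17,0.34],[0.9,-0.18,0.16],[0.9,-0.18,0.16],[0.91,-0.18,-0.03],[0.91,-0.18,-0.03],[0.67,-0.13,-0.14],[0.67,-0.13,-0.14],[0,0,0],[0,0,0]], rotation=[[0,0,0],[0,0,0],[0,0,0],[0,0,0],[0,0,0],[0,0,0],[0,0,0],[0,0,0],[0,0,0],[0,0,0],[0,0,0],[0,0,0]], gripper=[1.5,1.5,1.5,1.5,1.5,1.5,1.5,1.5,1.5,1.5,1.5,1.5])

```text
time: 12.25
tcp_pos: [0.622, 0.017, 0.1422]
ee_rot: [0.017, 0.98, -0.098, 0.173]
contact_force: [0.1, -0.1, -2.1]
gripper_width: 0.0236
```

```bash
python3 g.py s4
```

```text
12.25 [0.622  0.017  0.1422] [ 0.1 -0.1 -2.1] [ 0.45  0.17 -0.62  1.93  0.31  0.77 -2.11] pitch 19.973883538851414
  return _methods._mean(a, axis=axis, dtype=dtype,
  ret = um.true_divide(
Traceback (most recent call last):
  File "g.py", line 15, in <module>
    (c,n)=(np.mean(np.c_[L,z],0),np.linalg.svd(np.c_[L,z]-np.mean(np.c_[L,z],0),full_matrices=False)[2][0]); n*=-np.sign(n[0])
                                 ~~~~~~~~~~~~~~~~~~~~~~~~~~~~~~~~~~~~~~~~~~~~~~~~~~~~~~~~~~~~~~~~~~~~~~^^^
IndexError: index 0 is out of bounds for axis 0 with size 0
```

```bash
cat > k.py <<'E'
from h import *
import sys
a=cams.snapshot("scene"); b=cams.snapshot("top")
A=cv2.resize(a["color"][150:300,180:330],(450,450),interpolation=cv2.INTER_CUBIC)
B=cv2.resize(b["color"][140:240,200:320],(350,292),interpolation=cv2.INTER_CUBIC)
im=np.zeros((450,800,3),np.uint8); im[:,:450]=A; im[:292,450:]=B
cv2.imwrite("pics/%s.png"%sys.argv[1],im)
c=np.array([.634,.015,0]); xb=np.array([.981,-.196,0]); yb=np.array([.196,.981,0])
for n,s in (("scene",a),("top",b)):
    W=cloud(s); q=W-c; u=q@xb-.07; v=q@yb; z=W[...,2]-.085
    for z0 in np.arange(.02,.15,.02):
        k=(abs(v)<.07)&(u>-.1)&(u<.12)&(z>z0)&(z<z0+.02)
        if k.sum()>5: print(n,round(z0,2),k.sum(),"u from hinge",np.round(np.percentile(u[k],[10,50,90]),3))
E
python3 k.py s4
```

```text
scene 0.02 177 u from hinge [0.002 0.008 0.013]
scene 0.04 210 u from hinge [-0.089  0.013  0.019]
scene 0.06 263 u from hinge [-0.092  0.017  0.024]
scene 0.08 264 u from hinge [-0.     0.025  0.03 ]
scene 0.1 217 u from hinge [0.027 0.031 0.036]
scene 0.12 197 u from hinge [0.032 0.037 0.041]
top 0.02 130 u from hinge [0.006 0.009 0.012]
top 0.04 136 u from hinge [0.012 0.015 0.017]
top 0.06 296 u from hinge [-0.063 -0.01   0.022]
top 0.08 265 u from hinge [-0.006  0.025  0.029]
top 0.1 213 u from hinge [-0.088  0.032  0.035]
top 0.12 221 u from hinge [0.034 0.038 0.043]
```

View pics/s4.png

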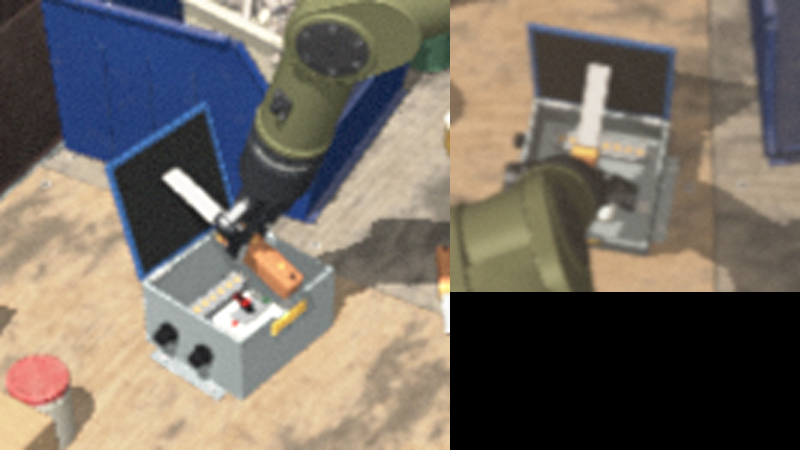

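Lid is at about 1.85 rad, standing open. The toggle leans to the red dot (scene crop 243,300). Next I'll back off and take the tool back to its place.

Call:
apply_moves(xyz=[[-1,0.2,0.3],[-2,0.4,0.3],[-2,0.4,0.3],[-2,0.4,0.3],[-2,0.4,0.3],[-2,0.4,0.3],[-1.5,-1,0],[-0.5,-2.7,0],[-0.5,-2.7,0],[-0.4,-2.7,0],[-0.4,-2.7,0],[-0.4,-2.7,0],[-0.4,-2.7,0],[-0.4,-2.7,0],[-0.4,-2.7,0],[-0.4,-2.7,0],[-0.4,-2.7,0],[-0.4,-2.7,0],[0,-1.6,0],[0,0,0]], rotation=[[0,0,0],[0,0,0],[0,0,0],[0,0,0],[0,0,0],[0,0,0],[0.39,1.96,0],[0.39,1.96,0],[0.39,1.96,0],[0.39,1.96,0],[0.39,1.96,0],[0.39,1.96,0],[0.39,1.96,0],[0.39,1.96,0],[0.39,1.96,0],[0.39,1.96,0],[0,0,0],[0,0,0],[0,0,0],[0,0,0]], gripper=[1.5,1.5,1.5,1.5,1.5,1.5,1.5,1.5,1.5,1.5,1.5,1.5,1.5,1.5,1.5,1.5,1.5,1.5,1.5,1.5])

```text
time: 14.4
tcp_pos: [0.4502, -0.2856, 0.1606]
ee_rot: [0.0, 0.995, -0.101, 0.0]
contact_force: [-0.1, 0.8, -1.3]
gripper_width: 0.0235
```

```bash
sed -n '1,8p' e.py > e2.py; python3 e2.py; python3 -c "
from h import *
st=telemetry.sense(); print(st['time'],st['tcp_pos'],rot(st['ee_rot']).round(3).tolist())"
```

```text
0.03 1205 side [-0.0088  0.0004  0.0099] z-t -0.0045
0.04 1277 side [-0.009   0.0004  0.0098] z-t -0.0045
0.05 1365 side [-0.0089  0.0004  0.0097] z-t -0.0045
0.06 1428 side [-0.009   0.0004  0.0097] z-t -0.0045
0.07 1517 side [-0.0092  0.0004  0.0096] z-t -0.0045
0.08 1604 side [-0.0091  0.0004  0.0098] z-t -0.0045
0.09 1665 side [-0.0092  0.      0.0094] z-t -0.0045
0.1 1677 side [-0.009   0.0004  0.0095] z-t -0.0045
14.45 [ 0.45077172 -0.28342981  0.16051393] [[0.98, -0.199, 0.0], [-0.199, -0.98, 0.0], [0.0, -0.001, -1.0]]
```

Call:
apply_moves(xyz=[[0,0,-2],[0,0,-3],[0,0,-3],[0,0,-2.5],[0,0,-2],[0,0,-1],[0,0,-0.7],[0,0,0],[0,0,0],[0,0,0],[0,0,0],[0,0,0],[0,0,2],[0,0,4],[0,0,4],[0,0,4],[0,0,2],[0,0,0]], rotation=[[0,0,0],[0,0,0],[0,0,0],[0,0,0],[0,0,0],[0,0,0],[0,0,0],[0,0,0],[0,0,0],[0,0,0],[0,0,0],[0,0,0],[0,0,0],[0,0,0],[0,0,0],[0,0,0],[0,0,0],[0,0,0]], gripper=[1.5,1.5,1.5,1.5,1.5,1.5,1.5,1.5,6,6,6,6,6,6,6,6,6,6])

```text
time: 16.25
tcp_pos: [0.453, -0.2846, 0.1825]
ee_rot: [0.002, 0.995, -0.099, 0.003]
contact_force: [-0.2, -0.1, -0.3]
gripper_width: 0.0601
```

```bash
python3 c.py w3
```

```text
16.25 [ 0.453  -0.2846  0.1825] [[0.98, -0.197, 0.006], [-0.197, -0.98, -0.004], [0.007, 0.003, -1.0]] [ 0.75  0.13 -0.26  1.82  0.04  1.19 -1.29]
cam [ 0.522 -0.299  0.311]
prybar 0.67 (178, 282) [ 0.47287476 -0.28849643  0.02641563]
prybar 0.58 (208, 146) [ 0.46920819 -0.16417611  0.01774091]
blade_tip 0.82 (179, 280) [ 0.47230966 -0.28667311  0.02602889]
all [265, 66, 33, 213, 5708] ((0.4711879789829254, -0.2873513698577881), (0.02693350426852703, 0.18346703052520752), 78.84898376464844) [0.01278353 0.02336173 0.02615914]
all [176, 161, 22, 30, 395] ((0.4898592531681061, -0.20709733664989471), (0.02368536964058876, 0.01426800899207592), 0.7960201501846313) [0.00821923 0.01746735 0.01913333]
handle [265, 169, 33, 110, 3129] ((0.43062230944633484, -0.2795158624649048), (0.026929277926683426, 0.1008944883942604), 79.04680633544922) [0.02271308 0.02500254 0.02636921]
```

Call:
apply_moves(xyz=[[0.7,1.4,0],[1.5,2.9,0],[1.5,2.9,0],[1.5,2.9,0],[1.5,2.9,0],[1.5,2.9,0],[1.5,2.9,0],[1.5,2.9,0],[1.5,2.9,0],[1.5,2.9,0],[1.5,2.9,0],[1.5,2.9,0],[0.3,1.4,0],[0,0,0],[0,0,0]], rotation=[[0,0,0],[0,0,0],[0,0,0],[0,0,0],[0,0,0],[0,0,0],[0,0,0],[0,0,0],[0,0,0],[0,0,0],[0,0,0],[0,0,0],[0,0,0],[0,0,0],[0,0,0]], gripper=[4,2,0,0,0,0,0,0,0,0,0,0,0,0,0])

```text
time: 17.9
tcp_pos: [0.6251, 0.0621, 0.1772]
ee_rot: [0.001, 0.995, -0.099, -0.001]
contact_force: [-0.1, 0.7, -0.7]
gripper_width: -0.0001
```

```bash
cat > m.py <<'E'
from h import *
import sys
st=telemetry.sense(); t=st["tcp_pos"]; print(st["time"],t.round(4),rot(st["ee_rot"]).round(3).tolist(),np.round(st["joint_positions"],2))
c=np.array([.634,.015,0]); xb=np.array([.981,-.196,0]); yb=np.array([.196,.981,0])
print("tcp box",(t-c)@xb,(t-c)@yb)
s=cams.snapshot("wrist"); cv2.imwrite("pics/%s.png"%sys.argv[1],s["color"])
for cam in ("wrist","top","scene"):
    if cam!="wrist": s=cams.snapshot(cam)
    W=cloud(s); hsv=cv2.cvtColor(s["color"],cv2.COLOR_BGR2HSV)
    q=W-c; u=q@xb; v=q@yb
    m=((hsv[...,0]<8)|(hsv[...,0]>172))&(hsv[...,1]>120)&(abs(u)<.06)&(abs(v)<.06)&(W[...,2]<.09)&(W[...,2]>.02)
    n,l,stt,ce=cv2.connectedComponentsWithStats(m.astype(np.uint8))
    for i in range(1,n):
        if stt[i,4]>3: k=l==i; print(cam,"red",stt[i].tolist(),"u,v,z",np.round([np.median(u[k]),np.median(v[k]),np.median(W[...,2][k])],4))
E
python3 m.py w4
```

```text
17.9 [0.6251 0.0621 0.1772] [[0.98, -0.198, -0.002], [-0.198, -0.98, -0.001], [-0.002, 0.002, -1.0]] [ 0.25  0.36 -0.49  1.58  0.18  1.25 -2.04]
tcp box -0.01798015877146801 0.04450112004699032
wrist red [304, 197, 11, 10, 85] u,v,z [-0.0141  0.0235  0.0404]
wrist red [322, 198, 16, 26, 176] u,v,z [-0.01    0.0088  0.072 ]
wrist red [322, 206, 1, 5, 5] u,v,z [-0.0118  0.0164  0.0705]
top red [243, 203, 3, 3, 8] u,v,z [-0.0161  0.0092  0.0697]
scene red [258, 249, 6, 4, 12] u,v,z [-0.0217  0.0146  0.0728]
```

View pics/w4.png

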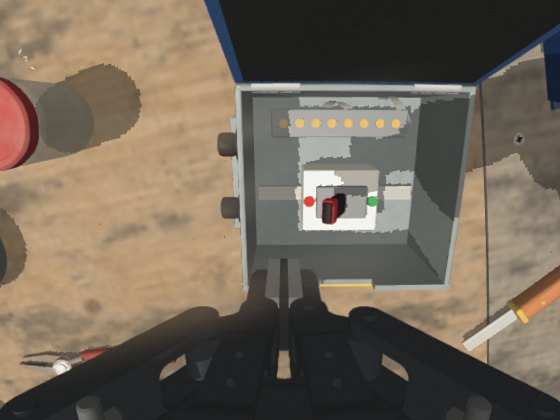

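The toggle (330,210) leans to the red dot (308,201); the box is clear on that side. I'll lower the closed fingers to the left of it and push right.

Call:
apply_moves(xyz=[[0.3,0,-2],[0,0,-3],[0,0,-2.5],[0,0,-1.5],[0,0,-1.1],[0,0,0],[-0.1,-0.49,0],[-0.1,-0.49,0],[-0.1,-0.49,0],[-0.1,-0.49,0],[-0.1,-0.49,0],[-0.1,-0.49,0],[-0.1,-0.49,0],[-0.1,-0.49,0],[0,0,0],[0,0,0]], rotation=[[0,0,0],[0,0,0],[0,0,0],[0,0,0],[0,0,0],[0,0,0],[0,0,0],[0,0,0],[0,0,0],[0,0,0],[0,0,0],[0,0,0],[0,0,0],[0,0,0],[0,0,0],[0,0,0]], gripper=[0,0,0,0,0,0,0,0,0,0,0,0,0,0,0,0])

```text
time: 19.65
tcp_pos: [0.6203, 0.0234, 0.0768]
ee_rot: [0.0, 0.995, -0.1, -0.001]
contact_force: [0.4, 0.1, -0.0]
gripper_width: -0.0001
```

```bash
python3 m.py w5; python3 -c "
from h import *
print(telemetry.sense()['contact_force'])"
```

```text
19.65 [0.6203 0.0234 0.0768] [[0.98, -0.198, -0.001], [-0.198, -0.98, -0.001], [-0.001, 0.001, -1.0]] [ 0.29  0.43 -0.46  1.7   0.22  1.07 -2.01]
tcp box -0.01503660380012476 0.005527600902940083
wrist red [239, 248, 17, 15, 202] u,v,z [-0.0141  0.0236  0.0405]
wrist red [318, 266, 18, 27, 85] u,v,z [-0.0075 -0.0104  0.074 ]
[-0.54081736 -0.26337248  0.11567566]
```

Call:
apply_moves(xyz=[[-0.08,-0.39,0],[-0.06,-0.29,0],[-0.04,-0.2,0],[0,0,0]], rotation=[[0,0,0],[0,0,0],[0,0,0],[0,0,0]], gripper=[0,0,0,0])

```text
time: 20.2
tcp_pos: [0.6194, 0.0192, 0.0774]
ee_rot: [-0.002, 0.995, -0.098, 0.0]
contact_force: [1.5, 7.1, -1.0]
gripper_width: -0.0001
```

The 7 N on the fingers says the toggle is at its stop. I'll back off, rise clear and check.

Call:
apply_moves(xyz=[[0.2,1,0],[0.3,1.5,0],[0,0,2],[0,0,3],[0,0,4],[-1,0,4],[-2,0,2],[-2,0,0],[-2,0,0],[-1,0,0],[0,0,0],[0,0,0]], rotation=[[0,0,0],[0,0,0],[0,0,0],[0,0,0],[0,0,0],[0,0,0],[0,0,0],[0,0,0],[0,0,0],[0,0,0],[0,0,0],[0,0,0]], gripper=[0,0,0,0,0,0,0,0,0,0,0,0])

```text
time: 21.4
tcp_pos: [0.5447, 0.0406, 0.2275]
ee_rot: [0.0, 0.995, -0.099, 0.0]
contact_force: [0.1, -0.8, 0.6]
gripper_width: 0.0003
```

```bash
python3 m.py w6; python3 k.py s6
python3 - <<'E'
from h import *
s=cams.snapshot("top"); W=cloud(s)
z=W[...,2]; roi=(W[...,0]>.36)&(W[...,0]<.6)&(W[...,1]<-.24)&(W[...,1]>-.36)&(z>.008)
print("tool",cv2.minAreaRect(W[roi][:,:2].astype(np.float32)),np.percentile(z[roi],[5,95]))
for k in ["pliers","grease_tin","tape_duct","screw_jar","coupling_hub"]:
    for d in finder.search_frame("top",k)[:1]: r,c=[int(round(x)) for x in d["centre"]]; print(k,(r,c),W[r,c].round(3))
E
```

```text
21.4 [0.5447 0.0406 0.2275] [[0.98, -0.197, 0.001], [-0.197, -0.98, -0.0], [0.001, 0.0, -1.0]] [ 0.35  0.14 -0.51  1.72  0.07  1.3  -1.95]
tcp box -0.09260600438283428 0.007591707483769801
wrist red [304, 94, 14, 22, 161] u,v,z [-0.0139 -0.0119  0.0714]
wrist red [260, 101, 10, 10, 71] u,v,z [-0.0147  0.0233  0.0404]
top red [249, 204, 3, 3, 8] u,v,z [-0.0158 -0.0109  0.0741]
scene red [263, 244, 5, 4, 17] u,v,z [-0.0158 -0.011   0.0712]
scene 0.02 208 u from hinge [0.003 0.009 0.013]
scene 0.04 200 u from hinge [0.01  0.014 0.019]
scene 0.06 201 u from hinge [0.016 0.02  0.025]
scene 0.08 213 u from hinge [0.021 0.025 0.031]
scene 0.1 215 u from hinge [0.027 0.032 0.036]
scene 0.12 186 u from hinge [0.033 0.037 0.042]
top 0.02 148 u from hinge [0.006 0.009 0.012]
top 0.04 156 u from hinge [0.012 0.015 0.018]
top 0.06 165 u from hinge [0.018 0.021 0.023]
top 0.08 177 u from hinge [0.024 0.026 0.029]
top 0.1 185 u from hinge [0.03  0.033 0.035]
top 0.12 208 u from hinge [0.036 0.039 0.043]
tool ((0.4873723089694977, -0.31327998638153076), (0.0832872986793518, 0.22556303441524506), 81.59265899658203) [0.01131111 0.02913229]
pliers (251, 155) [0.48  0.327 0.005]
grease_tin (224, 379) [ 0.552 -0.405  0.049]
tape_duct (199, 127) [0.656 0.429 0.009]
screw_jar (172, 179) [0.726 0.234 0.084]
coupling_hub (243, 410) [ 0.49  -0.509  0.027]
```

View pics/w6.png

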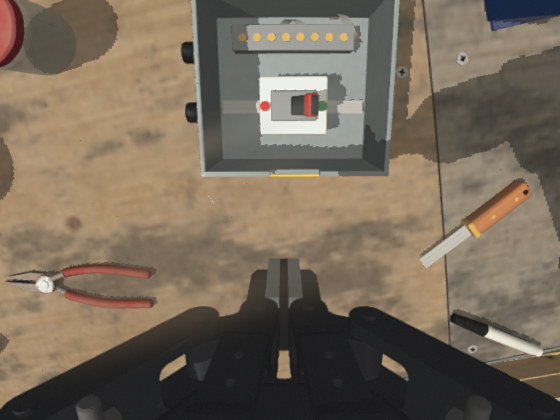

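```bash
python3 - <<'E'
from h import *
c=np.array([.634,.015,0]); xb=np.array([.981,-.196,0]); yb=np.array([.196,.981,0])
s=cams.snapshot("wrist"); W=cloud(s); hsv=cv2.cvtColor(s["color"],cv2.COLOR_BGR2HSV); q=W-c;u=q@xb;v=q@yb;z=W[...,2]
g=(hsv[...,0]>45)&(hsv[...,0]<85)&(hsv[...,1]>100)&(abs(u)<.03)&(abs(v)<.04)
r=((hsv[...,0]<8)|(hsv[...,0]>172))&(hsv[...,1]>120)&(abs(u)<.03)&(abs(v)<.04)&(z<.05)
print("green v",np.median(v[g]),"red dot v",np.median(v[r]))
for z0 in np.arange(.048,.082,.004):
    k=(abs(u+.015)<.012)&(abs(v)<.04)&(z>z0)&(z<z0+.004)
    if k.sum(): print(round(z0,3),k.sum(),np.percentile(v[k],[2,50,98]).round(4))
E
```

```text
green v nan red dot v 0.02383810547147075
0.048 53 [-0.0029 -0.0013  0.0004]
0.052 49 [-0.0046 -0.0036 -0.002 ]
0.056 49 [-0.0069 -0.0052 -0.0044]
0.06 58 [-0.0092 -0.0075 -0.0059]
0.064 44 [-0.012  -0.0096 -0.0082]
0.068 101 [-0.0206 -0.0119 -0.0103]
0.072 206 [-0.0204 -0.0156 -0.0118]
0.076 1 [-0.0145 -0.0145 -0.0145]
  return _methods._mean(a, axis=axis, dtype=dtype,
  ret = ret.dtype.type(ret / rcount)
```

```bash
python3 -c "
from h import *
print(ticket.hand_in())"
```

```text
the job is handed in; nothing more can be done
None
```

The job is done and handed in at about 21.5 s of the 64 s allowed. The hand-in returned no verdict, so what follows is from my own checks.

- **Levering:** I gripped the larger pry tool by its handle, put the blade about 50 mm into the slot and pitched it up. The cover rested on the blade at about 0.118 rad in both fixed cameras, above the 0.08 needed. I then carried the cover back with the blade.
- **Cover:** it stands open at about 1.85 rad, checked in two cameras after the robot had moved away.
- **Toggle:** I pushed it until it hit its stop (about 7 N). A depth fit gives a lean of 0.49 rad towards the green dot, which is a toggle angle of about 0.99.
- **Pry tool:** it lies flat back near where it started. A close wrist view after I let go showed its highest point at 26 mm. The last top-view measurement was inconclusive: its region also took in part of another object, probably the tin.
- **Other things:** most moved by no more than 12 mm in the last network readings, against a measurement scatter of 1–2 cm. The coupling hub (21 mm) and pliers (19 mm) read further off. The pliers looked undisturbed in the last wrist view and the arm never went near the hub, so I put this down to scatter.
- **Robot:** it was clear of everything, with the tool at z = 0.23 m.

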